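Centre the wobbly ornament on its plinth

ROBOT

A 6-joint arm with a two-finger parallel gripper is mounted at the origin on the work surface. World frame = base frame: x ahead of the robot, y to its left, z up, the work surface at z = 0. Lengths are in mm, angles in rad, forces in N, time in s.
With the tool pointing down it reaches from about 350 to 875 mm from the base axis. Payload 4.2 kg.
Tool frame: the origin (TCP) lies at the very end of the fingers, on their centre line; the grasp point (between the pads) lies 19 mm behind it (arm.grip_point_offset is the distance from the TCP to the grasp point, in mm); z points along the fingers, y is the direction in which the jaws open and shut (so a half turn about z gives the same grasp; the last joint's range is limited). The gripper opens to 85 mm and grips with 20 to 120 N. Pads are 22 mm wide; open, the fingers measure 114 mm over their backs; the gripper's body (76 mm by 85 mm) begins 54 mm behind the grasp point. The pads swing forward as they close: fully open they stand 13 mm farther back than shut.
Start: joints at [1.566, 0.385, 0.008, 0, -1.194, -0.259], TCP at [162.937, 603.366, 231.312] pointing down, gripper open.
Joint ranges: [-3.14, 3.14], [-1.21, 2.06], [-1.07, 1.41], [-3.16, 2.05], [-2.99, -0.16], [-3.1, 3.1]. Speed limits (rad/s): [2.79, 2.79, 3.14, 3.14, 3.14, 3.14].

INTERFACE

Orientations are given as a unit quaternion [x, y, z, w].
In Python, from bench import arm gives the robot as it stands.
- The arm moves only by the tool drive_tool, never from a script. Its argument "steps" is a list of rows, each a list of 5 numbers: the shift along the tool's x, y, z in m, then the turn about the tool's z in degrees, then the finger opening in m, from 0 to 0.0854. A call has 1 to 20 rows; each row shifts and turns the commanded pose from where the row before left it, along the tool's axes as they then stand; what a row does not reach is not made up. A row lasts 1/10 s, in which the tool goes at most 50 mm and 8.59 degrees, less where a joint would pass 70% of its speed; a pose out of reach is approached as far as the arm can. A call is refused whole if a number of a shift passes 0.05 or a number of a turn 8.59, either way. A call with a gripper value outside its range is refused whole. The fingers move at their own pace and stop on an object; the grip force is fixed at half the most. Time passes only in rows, so rows that do not move let the fingers close. It gives the time, the measured TCP pose, the force and the opening at its end, in the units of the state.
- arm.read_state(): the state, without advancing time (a new reading comes with each control period).
- arm.get_image(name): name is "scene" or "top"; returns (picture, depth): 420x560x3 uint8, blue, green, red; 420x560 float32, mm along the optical axis (not along the pixel's ray), 0 where there is no reading.
- arm.camera_params(name): a dict with "K" (3x3 intrinsics, pixels), "dist" ([k1, k2, p1, p2, k3] as OpenCV has them; the pictures are not rectified), "world_to_cam" (4x4, takes a point from world to camera coordinates). Camera axes: x right, y up, looking along -z (the intrinsics and any distortion apply to the point x, -y, -z); pixel columns grow to the right and rows downward; lengths in mm; the calibration is good to about 2 mm. A picture is of the moment at which its call begins. camera_params takes no time and is no camera call.
- arm.job_done(): hands the job in, once; it reports no verdict.
The state is a dict: "clock": time; "joints": joint angles; "joint_vel": joint speeds; "joint_efforts": joint torques, N m; "position": TCP position; "ee_rot": TCP orientation; "contact_force": force on the tool from outside, world axes, zero at the start; "wrist_torque": the same for the moment, N m; "gripper_width": finger opening in mm.
Only numpy, scipy, OpenCV 4.12 (cv2) and the standard library are available. Lean on these libraries where they do the work, as an engineer would, in place of code of your own. Each camera call takes 0.05 s, during which the arm holds its last target.

TASK

On the sale table the ornament with the amber ball stands off-centre, its foot sticking out over the edge of its little plinth. Centre it with light fingertip taps at its foot so that the whole round foot stands inside the white ring: do not pinch, lift or tip it, and do not knock it off. Leave its plinth where it is and do not disturb the other ornaments or anything else on the table.

Things in the scene. Friction and masses are not known exactly. Their poses are not given: they have to be found in the camera images.
- amber_ornament: The ornament to centre: amber (orange) ball, 32 mm diameter, on a 16 mm brass stem over a steel foot disc 48 mm in diameter, 3.5 to 16.5 mm above its underside. It stands on a pad only 28 mm wide: top-heavy, tips if pushed above the foot disc. 54 mm tall, about 0.14 kg; slides under about 1 N at the foot and stops with the push. Origin: centre of its underside; z up.
- plinth_a: Dark wooden round plinth that carries the amber ornament: 76 mm diameter, 50 mm tall, with a flared base of 92 mm diameter in the lowest 10 to 16 mm; 0.9 kg, loose on the table. Its top bears a thin painted white ring, concentric, 62 mm inner and 68 mm outer diameter. Origin: centre of its underside.
- plinth_a_top (a point): Centre of the top face of that plinth (50 mm above the table), the centre of its white ring.
- plinth_b: Identical plinth, under the blue ornament; which plinth stands at which place in the row of three varies, with at least 150 mm between centres. Origin: centre of its underside.
- plinth_c: Identical plinth, under the green ornament. Origin: centre of its underside.
- blue_ornament: Blue ornament, the same shape as the amber one, blue ball; already centred on its plinth. Bystander: leave alone. Origin: centre of its underside.
- green_ornament: Green ornament, the same shape as the amber one, green ball; already centred on its plinth. Bystander: leave alone. Origin: centre of its underside.
- mug: White ceramic mug, 80 mm diameter, 90 mm tall, standing nearer the robot than the plinths. Bystander. Origin: centre of its underside.
- jar: Green glass jar with steel lid, 66 mm diameter, 95 mm tall. Bystander. Origin: centre of its underside.
- wrench: Steel wrench, about 180 mm long and 10 mm thick, lying flat across the table nearer the robot than the plinths. Bystander. Origin: near its middle, on the table.
- screwdriver: Screwdriver with a red handle, about 200 mm long and 30 mm thick, lying across the table nearer the robot than the plinths. Bystander. Origin: near its middle, on the table.
There are look-alikes about, which are no part of the job. What is shaped like the plinth_a but purple or turquoise is not meant.

How it is judged:
By the outcome, as a careful person would: the job done as asked, in the order asked, and still so for the second after the job is handed in, with the robot touching nothing.
It also fails if it takes over 45 s, if anything falls off the work surface, if the arm or the gripper's body presses on something with over 40 N, if the wrist force passes 120 N, or if a joint passes its speed limit or range.

## Working session

There is one attempt and no reset: what is moved stays moved. The work goes in short steps, Python scripts to look and compute and a tool call to move; the robot and the scene stay as the last step left them, time stands still between calls to the robot, and variables do not carry over. Pictures are saved under pics/ and viewed, and the job is handed in when it is done.

Besides the shell and the picture viewer there is one more tool, called after "Call:" as name(argument=value, ...), one argument or row to a line, values as JSON. drive_tool: Moves the arm, as the interface text tells. Its arguments: {"type":"object","properties":{"steps":{"type":"array"}},"required":["steps"]}

```bash
mkdir -p pics; ls
python3 - <<'E'
from bench import arm
import cv2,numpy as np
s=arm.read_state(); print(s)
for n in ("scene","top"):
    im,d=arm.get_image(n); cv2.imwrite(f"pics/{n}0.png",im); np.savez(f"{n}0.npz",im=im,d=d)
    p=arm.camera_params(n); print(n,{k:np.round(v,4).tolist() for k,v in p.items()})
E
```

```text
pics
{'clock': 0.0, 'joints': array([ 1.56559561e+00,  3.85594617e-01,  6.58886495e-03, -5.45911590e-04,
       -1.19397699e+00, -2.58595718e-01]), 'joint_vel': array([-0.00029883, -0.00072925, -0.00036538, -0.00014163, -0.00021518,
       -0.00058536]), 'joint_efforts': array([-4.81092920e-04, -3.92287624e+01,  1.88404083e+01,  4.18632209e+00,
       -4.59770745e-03,  4.38900244e-06]), 'position': array([162.78608744, 602.80912886, 230.17717687]), 'ee_rot': array([ 9.91300159e-01, -1.31615865e-01, -1.13525495e-04,  1.11650023e-03]), 'contact_force': array([-0.60653621, -0.23103462, -0.45526782]), 'wrist_torque': array([ 0.03653141,  0.00757532, -0.09184223]), 'gripper_width': 85.61819233606549}
scene {'K': [[427.7258, 0.0, 279.9422], [0.0, 427.7258, 211.4316], [0.0, 0.0, 1.0]], 'dist': [0.0172, 0.0, 0.0, 0.0, 0.0], 'world_to_cam': [[0.1692, 0.9856, -0.0049, -93.5944], [-0.8363, 0.1462, 0.5284, 383.1476], [0.5215, -0.0853, 0.849, -1368.4161], [0.0, 0.0, 0.0, 1.0]]}
top {'K': [[508.8842, 0.0, 278.9041], [0.0, 508.8842, 213.1972], [0.0, 0.0, 1.0]], 'dist': [-0.0812, 0.0, 0.0, 0.0, 0.0], 'world_to_cam': [[-0.0132, -0.9999, -0.0078, 30.1409], [0.997, -0.0137, 0.0764, -494.8957], [-0.0765, -0.0068, 0.997, -1413.44], [0.0, 0.0, 0.0, 1.0]]}
```

View pics/scene0.png

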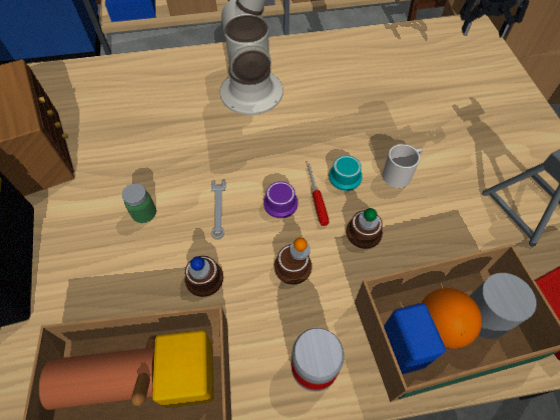

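View pics/top0.png

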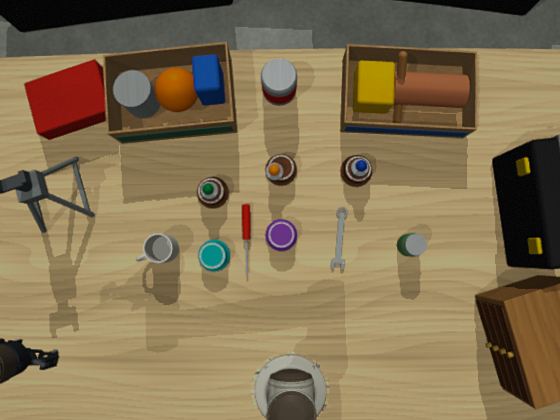

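Top view: the amber ball is at (274,169), on a dark plinth at about (281,169). In the scene view it is at (300,244). Possible confusions in the top view are the big orange ball in the box (177,89), the blue ornament (361,167), the green ornament (208,188), the purple decoy plinth (281,235) and the turquoise one (213,255). I choose the small amber ball on the dark plinth and check it in a crop.

```bash
cat > h.py <<'E'
import cv2,numpy as np
from bench import arm
def ray(n,px):
    p=arm.camera_params(n);K=np.array(p["K"]);W=np.array(p["world_to_cam"])
    u=cv2.undistortPoints(np.array(px,float).reshape(-1,1,2),K,np.array(p["dist"])).reshape(-1,2)
    d=np.c_[u[:,0],-u[:,1],-np.ones(len(u))]
    R=W[:3,:3];t=W[:3,3]
    return -R.T@t, d@R      # origin, dirs (unit depth)
def onz(n,px,z):
    o,d=ray(n,px); z=np.broadcast_to(z,(len(d),)); return o+d*((z-o[2])/d[:,2])[:,None]
def fitc(P):
    A=np.c_[2*P[:,:2],np.ones(len(P))];b=(P[:,:2]**2).sum(1)
    s=np.linalg.lstsq(A,b,rcond=None)[0];return s[0],s[1],np.sqrt(s[2]+s[0]**2+s[1]**2)
def points(n,d):
    v,u=np.mgrid[:420,:560];o,r=ray(n,np.c_[u.ravel(),v.ravel()])
    return (o+r*d.reshape(-1,1)).reshape(420,560,3)
E
python3 - <<'E'
from h import *
t=np.load("top0.npz");s=np.load("scene0.npz")
a=cv2.resize(t["im"][140:200,240:320],None,fx=7,fy=7,interpolation=cv2.INTER_CUBIC)
b=cv2.resize(s["im"][225:290,262:327],None,fx=7,fy=7,interpolation=cv2.INTER_CUBIC)[:420]
cv2.imwrite("pics/top_crop.png",a);cv2.imwrite("pics/scene_crop.png",b)
for n,f,(x0,x1,y0,y1) in (("top",t,(255,305,145,195)),("scene",s,(270,320,230,290))):
    P=points(n,f["d"])[y0:y1,x0:x1];im=f["im"][y0:y1,x0:x1]
    hsv=cv2.cvtColor(im,cv2.COLOR_BGR2HSV)
    m=(hsv[...,0]>8)&(hsv[...,0]<22)&(hsv[...,1]>200)&(hsv[...,2]>120)&(P[...,2]>70)
    v,u=np.nonzero(m); print(n,"ball px",u.mean()+x0,v.mean()+y0,m.sum(),"top",P[m].max(0) if m.any() else 0, onz(n,[[u.mean()+x0,v.mean()+y0]],88))
    top=(abs(P[...,2]-50)<5);foot=(abs(P[...,2]-66.5)<4)
    print("plinth top pts",top.sum(),"foot",foot.sum(),P[foot].mean(0),P[top].min(0),P[top].max(0))
E
```

```text
top ball px 273.7083333333333 168.98611111111111 72 top [ 619.78428232   47.8912849  1447.32588655] [[609.82306202  35.4394441   88.        ]]
plinth top pts 337 foot 107 [604.26139284  35.16943775  66.60039709] [584.58546963 -17.74158484  45.0294071 ] [658.78510399  54.58176484  54.99152485]
scene ball px 300.10769230769233 243.86153846153846 130 top [1049.90625916   50.20876749  958.82288017] [[609.10009405  37.69306537  88.        ]]
plinth top pts 537 foot 176 [618.38853996  34.22406027  67.04085403] [585.72007893 -19.34865035  45.01807628] [661.59265652  55.37083425  54.87103329]
```

View pics/top_crop.png

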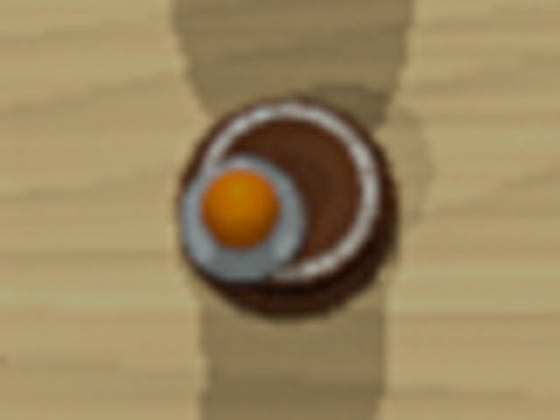

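View pics/scene_crop.png

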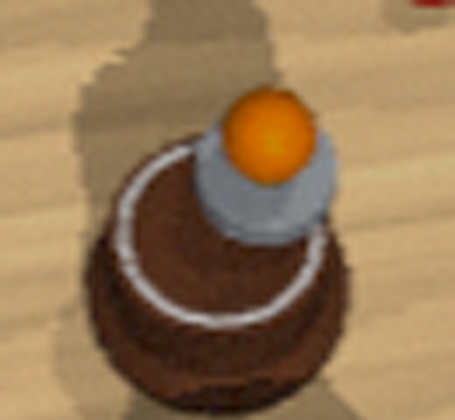

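The crops confirm it: the amber ball stands on the grey foot, which overhangs toward +y and −x and covers the lower-left of the white ring. Next I fit the ring and the foot in both views, using other dark rings as a check.

```bash
cat >> h.py <<'E'
def measure(n,im,verbose=True,z_off=0):
    hsv=cv2.cvtColor(im,cv2.COLOR_BGR2HSV)
    # region near plinth
    v,u=np.mgrid[:420,:560];px=np.c_[u.ravel(),v.ravel()]
    X=onz(n,px,50.);r=np.hypot(X[:,0]-622,X[:,1]-19).reshape(420,560)
    near=r<75
    ball=near&(hsv[...,0]>5)&(hsv[...,0]<24)&(hsv[...,1]>215)&(hsv[...,2]>110)
    k,lab,st,ce=cv2.connectedComponentsWithStats(ball.astype(np.uint8))
    i=1+np.argmax(st[1:,4]);b=onz(n,[ce[i]],88.)[0]
    # foot+ring: low saturation
    grey=near&(hsv[...,1]<75)
    return hsv,ball,b,grey,X.reshape(420,560,3)
E
python3 - <<'E'
from h import *
for n in("top","scene"):
    im=np.load(n+"0.npz")["im"]
    hsv,ball,b,grey,X=measure(n,im)
    print(n,"ball",b)
    # foot: grey px projected at 66.5 within 30 of ball
    v,u=np.nonzero(grey);F=onz(n,np.c_[u,v],66.5);q=np.hypot(*(F[:,:2]-b[:2]).T)
    print(len(v),np.histogram(q,bins=range(0,60,4))[0])
    ring=grey&(hsv[...,2]>110)
    v,u=np.nonzero(ring);R=X[v,u];q=np.hypot(*(R[:,:2]-(onz(n,[[0,0]],50)*0+b)[0,:2]).T)
    # use intensity weighting: exclude foot region (by projection at 66.5 & 53.5)
    F1=onz(n,np.c_[u,v],66.5);F2=onz(n,np.c_[u,v],53.5)
    ok=(np.hypot(*(F1[:,:2]-b[:2]).T)>28)&(np.hypot(*(F2[:,:2]-b[:2]).T)>28)
    P=R[ok]
    for _ in range(4):
        c=fitc(P);e=abs(np.hypot(P[:,0]-c[0],P[:,1]-c[1])-c[2]);P=P[e<3.5]
    print("ring",np.round(c,2),len(P), "ang span",np.round(np.sort(np.degrees(np.arctan2(P[:,1]-c[1],P[:,0]-c[0])))[[0,-1]]))
    # fixed radius 32.5
    from scipy.optimize import least_squares
    g=least_squares(lambda p:np.hypot(P[:,0]-p[0],P[:,1]-p[1])-32.5,c[:2],loss='soft_l1').x;print("fixedR",g)
    # foot contour outer at 66.5
    m=grey.copy(); F=onz(n,np.c_[np.indices(m.shape)[1].ravel(),np.indices(m.shape)[0].ravel()],66.5).reshape(420,560,3)
    fm=(grey|ball)&(np.hypot(F[...,0]-b[0],F[...,1]-b[1])<32)&(hsv[...,2]<175)
    v,u=np.nonzero(fm);print("foot mask centroid",F[v,u].mean(0),fm.sum())
    vis=cv2.resize(im,None,fx=1,fy=1).copy();vis[ring]=(255,0,255);vis[fm]=(0,255,0)
    cy,cx=(170,280) if n=="top" else (258,294)
    cv2.imwrite(f"pics/mask_{n}.png",cv2.resize(vis[cy-35:cy+35,cx-40:cx+40],None,fx=7,fy=7,interpolation=0))
E
```

```text
top ball [608.79139652  35.33086448  88.        ]
281 [ 0  0  0 13 47 72 35  9 13 12 14 17 23 24]
ring [622.08  16.84  32.75] 103 ang span [-170.   60.]
fixedR [622.17419016  16.77200712]
foot mask centroid [606.49745357  34.31078252  66.5       ] 224
scene ball [608.95592744  37.32686484  88.        ]
332 [ 0  0 15 32 48 67 40 18  8 10  9  9 13 15]
ring [622.53  19.29  32.66] 112 ang span [-166.   74.]
fixedR [622.56684358  19.2462871 ]
foot mask centroid [615.26716956  34.71208364  66.5       ] 263
```

```bash
python3 -c "
import cv2,numpy as np
cv2.imwrite('pics/masks.png',cv2.resize(np.hstack([cv2.imread('pics/mask_top.png'),cv2.imread('pics/mask_scene.png')]),(800,350)))"
```

```text
(no output)
```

View pics/masks.png

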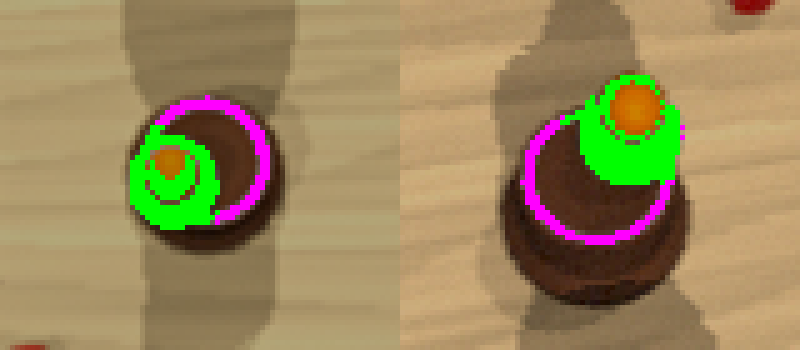

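The offset of the ornament from the ring centre agrees in both views, at (−13.4, +18.3) mm. The ring radius measures 32.7 mm, as it should. The push direction is (0.59, −0.807), so I turn tool x onto it (+38.7°), close the fingers and travel high to about 60 mm behind the ornament.

Call:
drive_tool(
  steps=[
    [0,0,0,7.74,0],
    [0,0,0,7.74,0],
    [0,0,0,7.74,0],
    [0,0,0,7.74,0],
    [0,0,0,7.74,0],
    [0.03,0,0,0,0],
    [0.04,0,0,0,0],
    [0.04,0,0,0,0],
    [0.04,0,0,0,0],
    [0.04,0,0,0,0],
    [0.04,0,0,0,0],
    [0.04,0,0,0,0],
    [0.04,0,0,0,0],
    [0.04,0,0,0,0],
    [0.04,0,0,0,0],
    [0.04,0,0,0,0],
    [0.04,0,0,0,0],
    [0.04,0,0,0,0],
    [0.04,0,0,0,0],
    [0.03,-0.02,0,0,0],
  ],
)

```text
clock: 2.1
position: [521.1, 144.4, 231.4]
ee_rot: [0.891, -0.453, -0.001, 0.0]
contact_force: [1.3, 1.3, 0.0]
gripper_width: 0.2
```

Call:
drive_tool(
  steps=[
    [0.04,-0.004,0,0,0],
    [0.03,-0.002,0,0,0],
    [0,0,0.03,0,0],
    [0,0,0.03,0,0],
    [0,0,0,0,0],
    [0,0,0,0,0],
    [0,0,0,0,0],
  ],
)

```text
clock: 2.8
position: [568.7, 94.6, 173.1]
ee_rot: [0.892, -0.452, 0.001, -0.001]
contact_force: [0.3, 0.1, 0.3]
gripper_width: 0.2
```

Run:
```python
from h import *
for n in("top","scene"):
    im,d=arm.get_image(n);cy,cx=(170,280) if n=="top" else (250,300)
    cv2.imwrite(f"pics/{n}1.png",cv2.resize(np.ascontiguousarray(im[cy-60:cy+60,cx-80:cx+80]),None,fx=5,fy=5,interpolation=cv2.INTER_CUBIC))
s=arm.read_state();p=s["position"];print(p,s["ee_rot"],s["contact_force"])
d=np.array([608.9,36.3])-p[:2];print("dx,dy to ball:",d@[.59,-.807],d@[-.807,-.59])
```

```text
[568.54391801  94.69167627 173.17888646] [ 0.89190717 -0.45221524  0.00119308 -0.00124683] [-0.17884798  0.68223709 -0.32099637]
dx,dy to ball: 70.9321711229307 1.8837308273059854
```

View pics/top1.png

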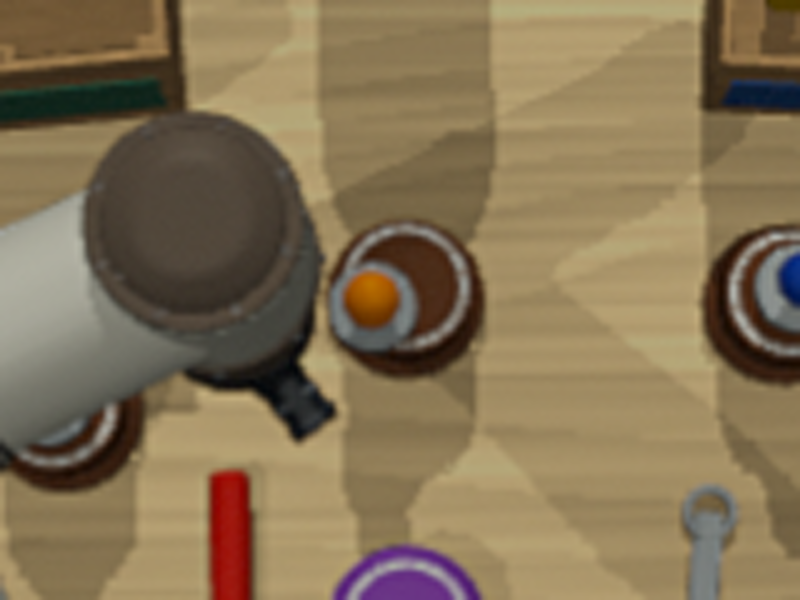

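View pics/scene1.png

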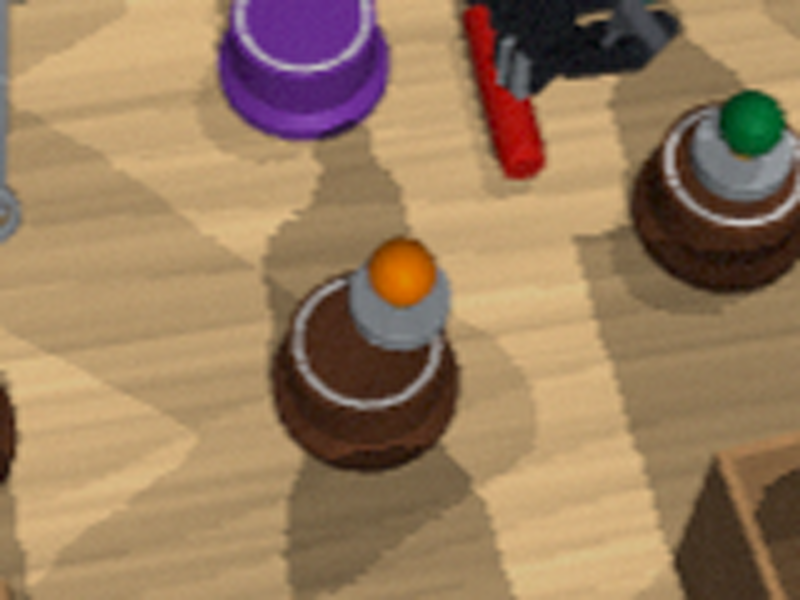

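The top crop shows the closed fingers at about (310,410), beside the ornament at (370,300). The scene crop shows the ornament at (403,275), still untouched. I check the arm's posture for clearance before descending.

Run:
```python
from h import *
print(arm.read_state()["joints"])
im,d=arm.get_image("scene");cv2.imwrite("pics/scene2.png",im)
P=points("scene",d);
```

```text
[ 4.46166824e-01  3.49031126e-01 -2.01391778e-01  4.37386149e-04
 -1.01694217e+00  1.85903607e-01]
```

View pics/scene2.png

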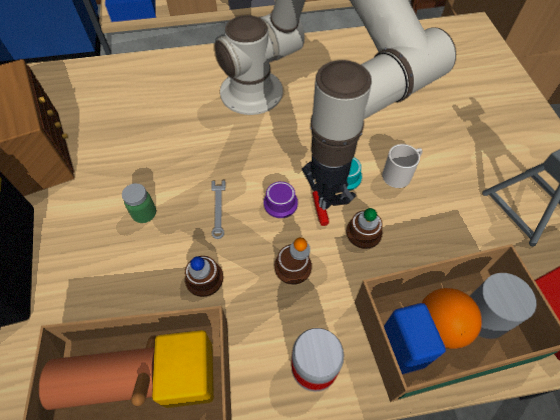

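The forearm passes well above everything and the gripper is clear of the neighbours. I descend behind the ornament.

Call:
drive_tool(
  steps=[
    [0,0.002,0.03,0,0],
    [0,0,0.03,0,0],
    [0,0,0.03,0,0],
    [0,0,0.02,0,0],
    [0,0,0,0,0],
    [0,0,0,0,0],
    [0,0,0,0,0],
  ],
)

```text
clock: 3.65
position: [567.4, 93.5, 63.2]
ee_rot: [0.892, -0.452, 0.001, -0.001]
contact_force: [0.0, -0.3, -0.2]
gripper_width: -0.0
```

```bash
cat > look.py <<'E'
import sys
from h import *
from scipy.optimize import least_squares
k=sys.argv[1];crops=[]
for n in("top","scene"):
    im,d=arm.get_image(n)
    hsv,ball,b,grey,X=measure(n,im)
    v,u=np.nonzero(grey&(hsv[...,2]>110));P=X[v,u]
    F1=onz(n,np.c_[u,v],66.5);F2=onz(n,np.c_[u,v],53.5)
    ok=(np.hypot(*(F1[:,:2]-b[:2]).T)>27.5)&(np.hypot(*(F2[:,:2]-b[:2]).T)>27.5)
    P=P[ok];c0=np.array([622.2,17.] if n=="top" else [622.6,19.2])
    P=P[abs(np.hypot(P[:,0]-c0[0],P[:,1]-c0[1])-32.5)<5]
    g=least_squares(lambda p:np.hypot(P[:,0]-p[0],P[:,1]-p[1])-32.5,c0,loss='soft_l1').x
    o=b[:2]-g;print(n,"ball",np.round(b[:2],1),"ring",np.round(g,1),len(P),"ball px n",ball.sum(),"off",np.round(o,1),"abs %.1f"%np.hypot(*o),"need tool dx %.1f dy %.1f"%(-o@[.59,-.807],-o@[-.807,-.59]))
    cy,cx=(170,280) if n=="top" else (250,300)
    crops.append(cv2.resize(np.ascontiguousarray(im[cy-45:cy+45,cx-40:cx+40]),None,fx=5,fy=5,interpolation=cv2.INTER_CUBIC))
cv2.imwrite(f"pics/look{k}.png",np.hstack(crops))
s=arm.read_state();print(s["clock"],s["position"],s["contact_force"])
E
python3 look.py 1
```

```text
top ball [610.5  34.9] ring [622.   16.7] 81 ball px n 66 off [-11.5  18.2] abs 21.5 need tool dx 21.5 dy 1.4
scene ball [609.3  37.6] ring [622.8  19.2] 92 ball px n 130 off [-13.5  18.4] abs 22.8 need tool dx 22.8 dy 0.0
3.75 [567.06144493  93.39678207  63.01234646] [ 0.69615977 -0.23188302 -0.30320556]
```

View pics/look1.png

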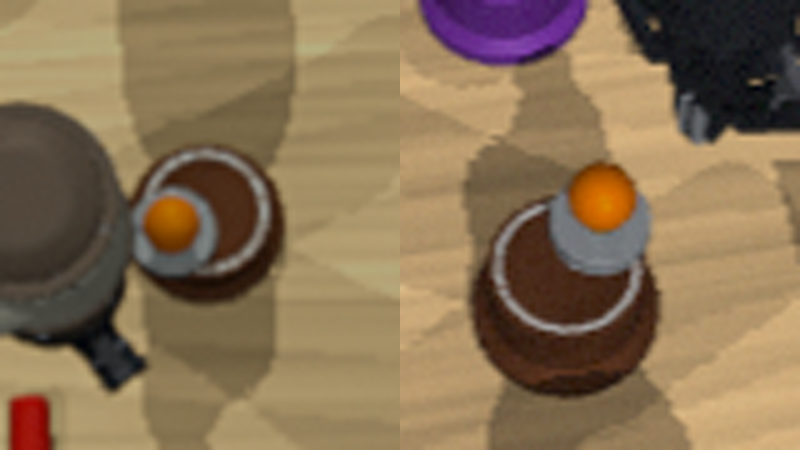

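The fingertips are at about (700,125) in the right crop, at z = 63 and in line with the ornament. I lower 6 mm and approach to a gap of roughly 12 mm.

Call:
drive_tool(
  steps=[
    [0.01,0,0.006,0,0],
    [0.01,0,0,0,0],
    [0.004,0,0,0,0],
    [0,0,0,0,0],
    [0,0,0,0,0],
  ],
)

```text
clock: 4.25
position: [580.3, 73.2, 55.3]
ee_rot: [0.892, -0.453, -0.0, 0.0]
contact_force: [0.3, -0.5, 0.0]
gripper_width: 0.1
```

```bash
python3 look.py 2
python3 - <<'E'
from h import *
s=arm.read_state();p=arm.camera_params("scene")
W=np.array(p["world_to_cam"]);q=W[:3,:3]@s["position"]+W[:3,3];K=np.array(p["K"]);print(K[0,0]*q[0]/-q[2]+K[0,2],K[1,1]*-q[1]/-q[2]+K[1,2])
d=np.array([608.9,36.3])-s["position"][:2];print("dx,dy to ball:",d@[.59,-.807],d@[-.807,-.59])
E
```

```text
top ball [608.6  27.2] ring [621.8  16.5] 70 ball px n 20 off [-13.2  10.8] abs 17.1 need tool dx 16.5 dy -4.3
scene ball [609.1  37.4] ring [622.7  19.1] 89 ball px n 130 off [-13.6  18.4] abs 22.9 need tool dx 22.9 dy -0.1
4.35 [580.18066346  73.55270876  55.31285582] [-0.08692339  0.63811107  0.1351254 ]
311.9735146577435 237.33462072896094
dx,dy to ball: 47.007344526757336 -1.1974064142196372
```

View pics/look2.png

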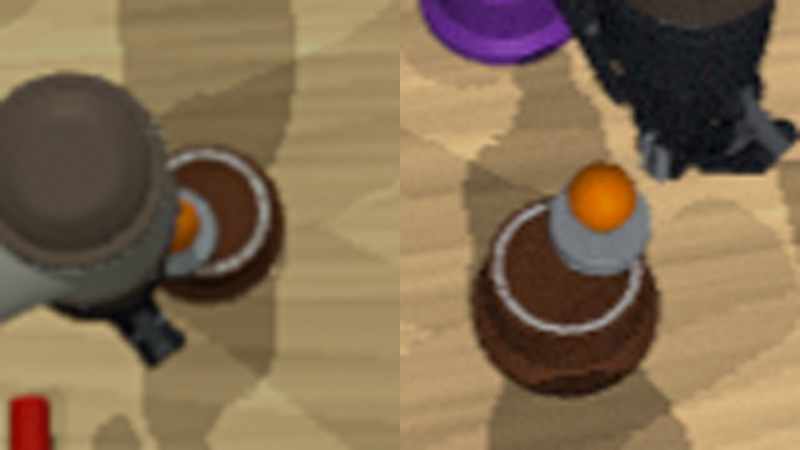

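The TCP projects to (660,160) in the right crop, exactly on the visible fingertip, so arm and camera agree. The top view is now blocked by the wrist, so the scene view guides me. First tap: close the gap and push a few millimetres.

Call:
drive_tool(
  steps=[
    [0.004,-0.001,-0.001,0,0],
    [0.004,0,0,0,0],
    [0.003,0,0,0,0],
    [0.002,0,0,0,0],
    [0.002,0,0,0,0],
    [0.002,0,0,0,0],
    [0,0,0,0,0],
    [0,0,0,0,0],
  ],
)

```text
clock: 5.15
position: [591.1, 60.3, 56.2]
ee_rot: [0.892, -0.453, 0.0, 0.0]
contact_force: [1.0, 0.2, -0.8]
gripper_width: 0.3
```

```bash
python3 look.py 3
```

```text
Traceback (most recent call last):
  File "look.py", line 7, in <module>
    hsv,ball,b,grey,X=measure(n,im)
                      ~~~~~~~^^^^^^
  File "h.py", line 25, in measure
    i=1+np.argmax(st[1:,4]);b=onz(n,[ce[i]],88.)[0]
        ~~~~~~~~~^^^^^^^^^^
ValueError: attempt to get argmax of an empty sequence
```

```bash
sed -i 's/for n in("top","scene")/for n in sys.argv[2:]/' look.py; python3 look.py 3 scene
```

```text
scene ball [612.6  33.1] ring [622.7  19.1] 87 ball px n 127 off [-10.2  14. ] abs 17.3 need tool dx 17.3 dy 0.1
5.25 [591.05598583  60.35826095  56.25065623] [-1.04869717  0.07663546  0.54400039]
```

View pics/look3.png

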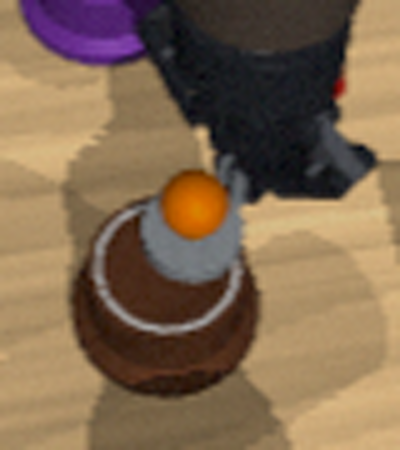

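The ornament slid 5.6 mm straight along the push and stayed upright, with 17.3 mm left and no sideways drift. Next tap is 10 mm.

Call:
drive_tool(
  steps=[
    [0.002,0,0,0,0],
    [0.002,0,0,0,0],
    [0.002,0,0,0,0],
    [0.002,0,0,0,0],
    [0.002,0,0,0,0],
    [0,0,0,0,0],
    [0,0,0,0,0],
  ],
)

```text
clock: 5.95
position: [597.1, 52.2, 56.3]
ee_rot: [0.892, -0.453, 0.0, -0.0]
contact_force: [-1.1, -0.2, 0.4]
gripper_width: 0.3
```

```bash
python3 look.py 4 scene
```

```text
scene ball [618.5  25.1] ring [622.7  19.3] 90 ball px n 125 off [-4.3  5.8] abs 7.2 need tool dx 7.2 dy -0.1
6.0 [597.11626331  52.24308791  56.33646177] [ 0.52441872 -0.35800964  1.11225077]
```

View pics/look4.png

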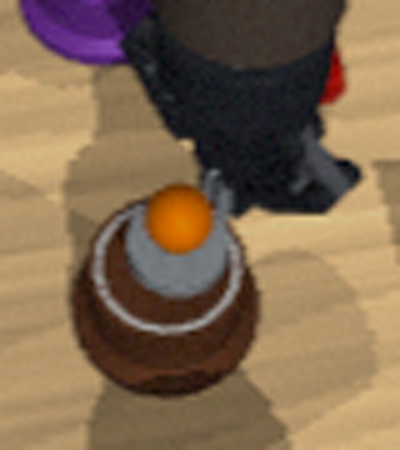

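Still straight and upright, with 7.2 mm left. Last tap of 7 mm, then back off the same way, rise and retreat.

Call:
drive_tool(
  steps=[
    [0.002,0,0,0,0],
    [0.002,0,0,0,0],
    [0.0015,0,0,0,0],
    [0.0015,0,0,0,0],
    [0,0,0,0,0],
    [0,0,0,0,0],
    [-0.005,0,0,0,0],
    [-0.015,0,0,0,0],
    [-0.03,0,0,0,0],
    [-0.01,0,-0.03,0,0],
    [0,0,-0.04,0,0],
    [0,0,-0.04,0,0],
    [0,0,-0.04,0,0],
    [-0.04,0,0,0,0],
    [-0.04,0,0,0,0],
    [-0.04,0,0,0,0],
    [0,0,0,0,0],
    [0,0,0,0,0],
    [0,0,0,0,0],
  ],
)

```text
clock: 7.9
position: [494.7, 191.9, 206.3]
ee_rot: [0.892, -0.453, 0.0, 0.0]
contact_force: [-0.5, 0.2, 0.2]
gripper_width: 0.1
```

```bash
python3 look.py 5 top scene
python3 - <<'E'
from h import *
im,_=arm.get_image("scene");cv2.imwrite("pics/scene6.png",im)
im,_=arm.get_image("top");cv2.imwrite("pics/top6.png",im)
E
```

```text
top ball [623.5  17. ] ring [622.8  16.7] 78 ball px n 66 off [0.7 0.3] abs 0.7 need tool dx -0.2 dy 0.7
scene ball [622.6  19.6] ring [622.8  19.3] 98 ball px n 128 off [-0.2  0.3] abs 0.4 need tool dx 0.4 dy 0.0
8.0 [495.11462739 191.37401893 206.12740213] [ 0.51097037  0.06738513 -0.10805097]
```

View pics/look5.png

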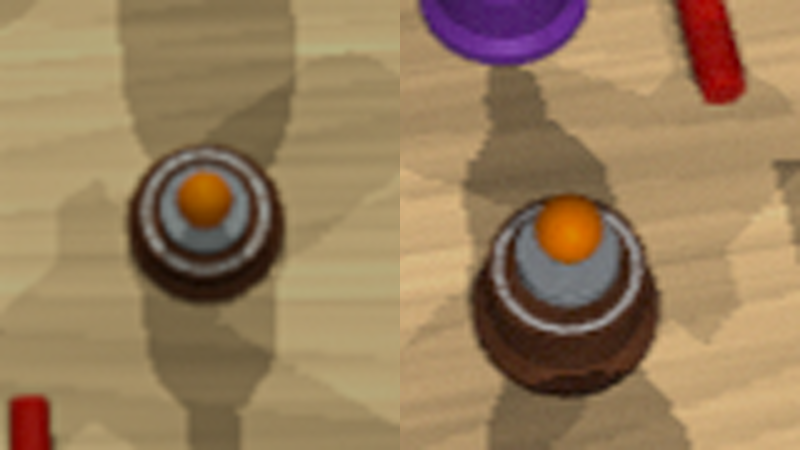

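View pics/scene6.png

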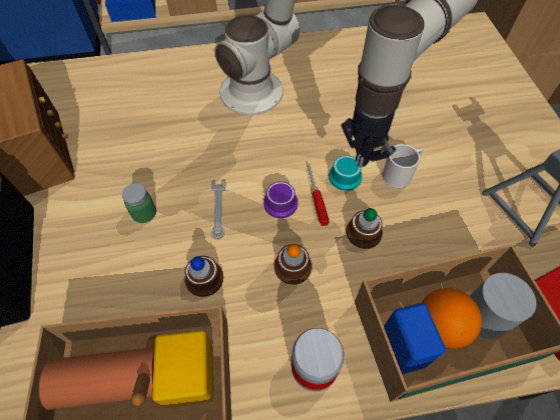

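The foot is centred and the full ring shows around it in both views. The ornament is upright, the fingers are clear, and everything else is where it was.

```bash
python3 -c "
from bench import arm
print(arm.job_done())"
```

```text
the job is handed in; nothing more can be done
None
```

The amber ornament is centred: its whole foot stands inside the white ring, and I have handed the job in at about 8 s on the robot's clock.

**What I did:** I pushed it with the closed fingertips against the foot disc, about 56 mm above the table. Three short taps along one line covered the 22.7 mm it was off-centre. Then I backed off the same way and lifted clear.

**Last checks:**
- **Centring:** the ornament is 0.7 mm off the ring centre in the top view and 0.4 mm in the scene view; up to 7 mm would still keep the foot inside.
- **Upright:** the ornament stands upright, with the full ring visible around its foot in both views.
- **Plinth:** the ring centre moved less than 1 mm between first and last measurement, which is within the measurement noise.
- **Other objects:** they look unmoved in the final scene picture, though I compared them only by eye.
- **Forces:** the readings stayed around 1 N, which is noise level.

**Disagreements:** the two cameras differ by about 2 mm in absolute y, as the calibration allows, so I relied on the offset within each view. The wrist blocked the top view during the taps, so I used only the scene view to guide them.

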